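Pull out the index table and hold its index plunger up

ROBOT

A 7-joint arm with a two-finger parallel gripper is mounted at the origin on a cart in front of the work surface, level with it; the furniture and walls round the work are solid. World frame = base frame: x ahead of the robot, y to its left, z up, the work surface at z = 0. Lengths are in mm, angles in rad, forces in N, time in s.
With the tool pointing down it reaches from about 400 to 875 mm from the base axis. Payload 19.3 kg.
Tool frame: the origin (TCP) lies midway between the tips of the shut fingers; the grasp point (between the pads) lies arm.grasp_offset behind it (arm.grasp_offset is the distance from the TCP to the grasp point, in mm); z points along the fingers, y is the line along which they close (so a half turn about z gives the same grasp; the last joint's range is limited). The gripper opens to 85 mm and grips with 20 to 120 N. Pads are 22 mm wide; open, the fingers measure 114 mm over their backs; the gripper's body (76 mm by 85 mm) begins 54 mm behind the grasp point. The pads swing forward as they close: fully open they stand 13 mm farther back than shut.
Start: joints at [-1.278, 0.521, -0.036, 1.599, 0.021, 1.021, -0.113], TCP at [221.826, 584.301, 231.291] pointing down, gripper open.
Joint ranges: [-2.91, 2.91], [-0.3, 2.13], [-1.5, 1.42], [0.17, 2.43], [-1.26, 4.41], [0.16, 1.93], [-2.52, 2.52]. Speed limits (rad/s): [1.89, 1.89, 2.39, 2.39, 3.01, 3.01, 3.01].

INTERFACE

Orientations are given as a 3x3 rotation matrix whose columns are the frame's x, y, z axes.
In Python, from rig import sensors, snapshot, workorder, look_for, arm gives the robot as it stands.
- The arm moves only by the tool send_rows, never from a script. Its argument "targets" is text: rows parted by semicolons, each of 4 numbers parted by spaces: the shift along the tool's x, y, z each as a share of 20 cm, from -1 to 1, then the turn about the tool's z as a share of 45 degrees, from -1 to 1. In form: tx ty tz spin; .... A call has 1 to 20 rows; each row is the pose to reach, as a shift and turn from the pose commanded when the call began, along the tool's axes at that moment; what a row does not reach only later rows make up. A row lasts 1/8 s, in which the tool goes at most 62.5 mm and 10.7 degrees, less where a joint would pass 70% of its speed; a pose out of reach is approached as far as the arm can. A call with a number of a shift or a turn outside -1 to 1 is refused whole. A call with a gripper value outside its range is refused whole. "jaw" is the opening, from -1 (shut) to 1 (fully open), set as the call begins (left out, the last holds). The fingers move at their own pace and stop on an object; "newtons" is the grip in N (left out, the last holds). Time passes only in rows, so rows that repeat a pose let the fingers close. It gives the time, the measured TCP pose, the force, the opening and the grip force at its end, in the units of the state.
- sensors.state(): the state, without advancing time (a new reading comes with each control period).
- snapshot(name): name is "side" or "top"; returns a dict with "pixels" (384x512x3 uint8, blue, green, red), "camera_matrix" (3x3 intrinsics, pixels), "R" (3x3) and "t" (3): a world point X has camera coordinates R X + t. Camera axes: x right, y down, z forward; pixel columns grow to the right and rows downward; lengths in mm; the calibration is good to about 2 mm. A picture is of the moment at which its call begins. There is no depth.
- workorder.sign_off(): hands the job in; it is judged then, once.
Trained networks look in a picture, given as the dict that the camera call returned (one of the last four; its "shot" number tells which), for a name from the list of things; names that differ only in an ending like _2 or _b are one class to them, and where a whole thing is asked for, a point or a joint stands for the part that bears it (a point fixed in the world has none). Each returns a list of dicts, best first, with "conf" (0 to 1); they miss things now and then, are a little off and sometimes report something else, mostly with a low value. They report only what shows in the picture. A call takes as long as a camera call.
- look_for(picture, thing): "box" ([left, top, right, bottom] as shares, 0 to 1, of the picture: columns of its width, rows of its height, round what is visible of it).
The state is a dict: "clock": time; "qpos": joint angles; "joint_vel": joint speeds; "joint_efforts": joint torques, N m; "tool_pos": TCP position; "orientation": TCP orientation; "wrist_force": force on the tool from outside, world axes, zero at the start; "moment": the same for the moment, N m; "grip_width": finger opening in mm; "gripper_force": force on a finger pad.
Only numpy, scipy, OpenCV 4.12 (cv2) and the standard library are available. Lean on these libraries where they do the work, as an engineer would, in place of code of your own. Each camera call takes 0.05 s, during which the arm holds its last target. There are 200 camera calls.

TASK

The welding index table has to be unlocked so that a colleague can turn it to its next hole. Pull the table's drawer fully out of the spatter guard by its bow handle, then let go of the handle, pinch the black knob of the sprung index plunger and pull it straight up as far as it goes, so that its pin is well clear of the seat hole. Finish while still holding the knob up there with the gripper, with the drawer still out, and leave the loose steel pieces on and beside the guard where they lie.

Things in the scene. Friction and masses are not known exactly. Their poses are not given: they have to be found in the camera images.
- guard: grey sheet-steel spatter guard, a box 170 deep (x) x 210 wide (y) x 112 mm high, fixed on the bench, open to the front, with a drawer in it. Origin: centre of its underside, on the bench top; its own -x points out of the open front, the way the drawer slides out; z up. It does not move in a run.
- drawer (a joint): slide of the drawer (the index table) along the guard's -x: 0 = shut, 0.110 m = fully out (fixed stop). It starts shut or up to 30 mm out, has about 2.5 N of friction and stays where it is left. Front panel 6 mm thick, 206 wide, its top edge 104 mm above the bench; the plunger and the index plate stand behind it.
- handle (a point): middle of the drawer's bow handle: a level round steel bar 10 mm thick, about 86 mm long along the guard's y, 90 mm above the bench; its axis is 40 mm in front of the panel (35 mm free between bar and panel). Moves with the drawer; axes as the guard's.
- plunger (a joint): travel of the index plunger, straight up: 0 = at rest, its pin 9 mm deep in the seat hole of the index plate; 0.016 m = fully pulled (fixed stop). A spring pulls it down with 9 N at rest and 13 N fully pulled; it has no lock and snaps back when let go.
- knob (a point): middle of the plunger's black knob: upright cylinder, diameter 26, height 28 mm, its middle 84 mm above the bench at rest, on the drawer's middle line, 91 mm behind the handle's bar. Under the guard's roof while the drawer is shut; 65 mm in front of the roof's edge when it is fully out. The panel is 45 mm before its axis, a bracket below it (top at 56 mm), nothing beside it along y.
- flat_bar: bystander: loose flat steel offcut 30 x 85 x 6 mm lying on the guard's roof (112 mm above the bench), toward its back. Origin: centre of its underside.
- nut: bystander: loose steel hex nut 30 x 35 x 16 mm on the bench at the guard's -y side. Origin: centre of its underside.
- angle: bystander: loose steel angle offcut 30 x 80 x 30 mm on the bench at the guard's +y side. Origin: centre of its underside.
- pipe (a point): centre of the top of a steel pipe stub, diameter 48, height 55 mm, fixed upright on the middle of the drawer's index plate; this point is 99 mm above the bench and 52 mm behind the knob's axis. Moves with the drawer.

How it is judged (in metres and radians):
On the way, in this order (a step that is already met when the one before it is completed fails the run):
1. the drawer is pulled fully out, with the plunger still down (value of joint drawer above 0.1 m and value of joint plunger below 0.003 m), for 0.2 s.
2. the plunger is pulled fully up between the fingers, with the drawer out (value of joint plunger above 0.013 m and value of joint drawer above 0.1 m and contact force between the fingers and plunger above 5 N), for 0.3 s.
At the end, for the whole second after the job is handed in: The program ends with the gripper holding the plunger's knob (more than 5 N between fingers and plunger) at least 13 mm up of its 16 mm travel, carried by the fingers alone, the drawer at least 100 of its 110 mm out, and the three loose steel pieces within 20 mm of where they lay (all of step 2 and contact force between each of flat_bar, nut, angle and plunger below 0.2 N and distance of each of flat_bar, nut, angle from where it was at the start of the episode below 0.02 m); the arm keeps its last pose, push and grip.
It fails at once if a loose steel piece is knocked away (more than 30 mm) (distance of any of flat_bar, nut, angle from where it was at the start of the episode above 0.03 m).
It also fails if it takes over 40 s, if anything falls off the work surface, if the arm or the gripper's body presses on something with over 40 N, if the wrist force passes 120 N, or if a joint passes its speed limit or range.

## Working session

There is one attempt and no reset: what is moved stays moved. The work goes in short steps, Python scripts to look and compute and a tool call to move; the robot and the scene stay as the last step left them, time stands still between calls to the robot, and variables do not carry over. Pictures are saved under pics/ and viewed, at most 10 in all, crops included, and the job is handed in when it is done.

Besides the shell and the picture viewer there is one more tool, called after "Call:" as name(argument=value, ...) on one line, values as JSON. send_rows: Moves the arm, as the interface text tells. Its arguments: {"type":"object","properties":{"targets":{"type":"string"},"jaw":{"type":"number"},"newtons":{"type":"number"}},"required":["targets"]}

```bash
ls; mkdir -p pics; python3 - <<'E'
from rig import sensors, snapshot, look_for, arm
import cv2, numpy as np, json
s=sensors.state(); print({k:np.round(v,3).tolist() for k,v in s.items()}); print(arm.grasp_offset)
for n in ("side","top"):
    p=snapshot(n); cv2.imwrite(f"pics/{n}0.png",p["pixels"])
    print(n,np.round(p["camera_matrix"],1).tolist(),np.round(p["R"],4).tolist(),np.round(p["t"],1).tolist())
    for th in ("guard","drawer","handle","knob","plunger","pipe","flat_bar","nut","angle"):
        for d in look_for(p,th)[:2]:
            b=np.array(d["box"])*[512,384,512,384]; print(th,np.round(b,1).tolist(),round(d["conf"],2))
E
```

```text
pics
{'clock': 0.0, 'qpos': [-1.278, 0.522, -0.036, 1.6, 0.021, 1.021, -0.113], 'joint_vel': [-0.001, 0.001, 0.001, 0.003, -0.001, 0.0, 0.001], 'joint_efforts': [-0.001, -92.71, 1.979, -36.993, 0.018, 0.008, 0.0], 'tool_pos': [221.713, 584.002, 230.746], 'orientation': [[-0.935, 0.355, -0.0], [0.355, 0.935, -0.001], [-0.0, -0.001, -1.0]], 'wrist_force': [-1.321, 0.194, -0.016], 'moment': [0.013, -0.029, -0.049], 'gripper_force': 0.0, 'grip_width': 85.39}
18.700000000000003
side [[446.8, 0.0, 258.5], [0.0, 446.8, 187.5], [0.0, 0.0, 1.0]] [[0.4578, 0.8887, -0.0256], [0.4374, -0.2502, -0.8638], [-0.774, 0.3842, -0.5032]] [-269.9, -196.5, 1417.8]
guard [144.4, 169.2, 301.1, 298.2] 0.89
drawer [148.4, 168.1, 230.6, 244.2] 0.79
handle [144.4, 164.7, 228.7, 247.7] 0.71
pipe [144.5, 164.5, 230.5, 247.5] 0.84
flat_bar [214.1, 199.2, 253.8, 228.4] 0.58
nut [134.6, 265.5, 152.0, 283.0] 0.78
top [[398.2, 0.0, 253.2], [0.0, 398.2, 189.8], [0.0, 0.0, 1.0]] [[-0.0225, -0.9993, -0.0304], [-0.9945, 0.0254, -0.1017], [0.1024, 0.0279, -0.9944]] [-5.9, 651.7, 975.5]
guard [231.2, 130.0, 345.8, 251.2] 0.83
drawer [260.7, 202.0, 340.9, 248.3] 0.85
handle [263.8, 199.7, 344.8, 250.2] 0.7
pipe [263.2, 202.3, 346.1, 250.2] 0.84
flat_bar [272.2, 143.7, 306.1, 173.2] 0.88
angle [214.4, 210.7, 243.0, 235.7] 0.59
```

```bash
python3 - <<'E'
import cv2
a=cv2.imread("pics/side0.png");b=cv2.imread("pics/top0.png")
cv2.imwrite("pics/s1.png",cv2.resize(a[140:320,90:330],None,fx=3.2,fy=3.2,interpolation=cv2.INTER_CUBIC))
cv2.imwrite("pics/t1.png",cv2.resize(b[110:290,170:410],None,fx=3.2,fy=3.2,interpolation=cv2.INTER_CUBIC))
E
```

```text
(no output)
```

View pics/s1.png

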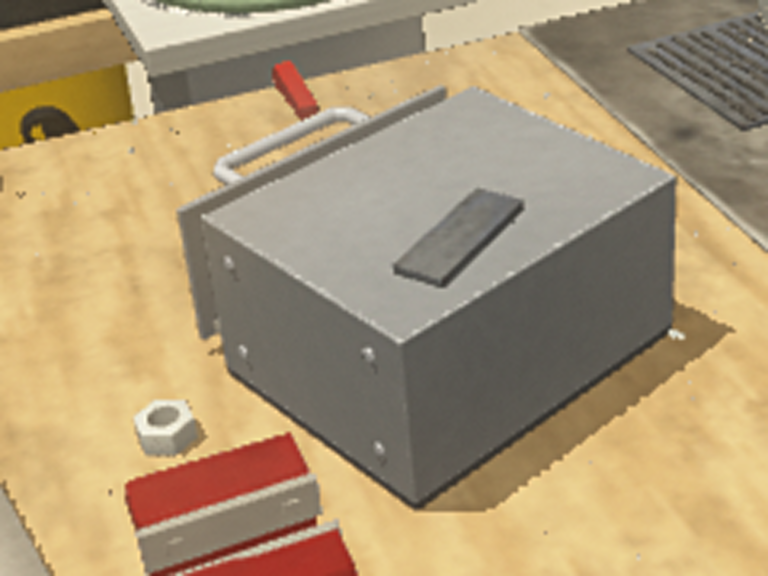

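View pics/t1.png

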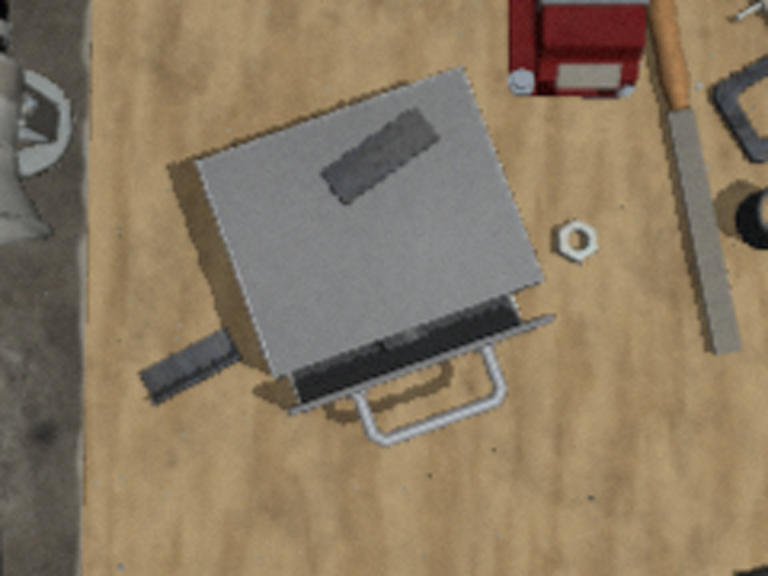

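The side view shows the guard from behind, with the handle bar at roughly crop (220,167)–(355,112). The top view shows the handle at crop (383,438)–(500,398) and the drawer a little way out. I'll triangulate the roof corners and the bar ends.

```bash
cat > h.py <<'E'
import numpy as np, cv2
from rig import sensors, snapshot, look_for, arm
def P(p): return np.array(p["camera_matrix"])@np.c_[p["R"],p["t"]]
def tri(ps,us,pt,ut):
    X=cv2.triangulatePoints(P(ps),P(pt),np.float64(us).reshape(-1,2).T.copy(),np.float64(ut).reshape(-1,2).T.copy())
    return (X[:3]/X[3]).T
def proj(p,X):
    x=P(p)@np.r_[X,1]; return x[:2]/x[2]
def at_z(p,u,z):
    R=np.array(p["R"]);t=np.array(p["t"]); c=-R.T@t
    d=R.T@np.linalg.solve(np.array(p["camera_matrix"]),[u[0],u[1],1]); return c+d*(z-c[2])/d[2]
E
python3 - <<'E'
from h import *
ps=snapshot("side");pt=snapshot("top")
S=np.array([[203,218],[403,343],[675,180],[473,88],[220,167],[355,112]])/3.2+[90,140]
T=np.array([[541,281],[462,70],[198,160],[273,376],[500,398],[383,438]])/3.2+[170,110]
X=tri(ps,S,pt,T);print(X.round(1))
for u in T[:4]: print(at_z(pt,u,112).round(1))
for u in T[4:]: print('bar',at_z(pt,u,90).round(1))
for u in S[4:]: print('bar side',at_z(ps,u,90).round(1))
C=np.array([at_z(pt,u,112) for u in T[:4]])[:,:2]
mod=np.array([[-85,-105],[85,-105],[85,105],[-85,105]])
c=C.mean(0);H=mod.T@(C-c);a=np.arctan2(H[0,1]-H[1,0],H[0,0]+H[1,1]);print(c,a,np.degrees(a))
R=np.array([[np.cos(a),-np.sin(a)],[np.sin(a),np.cos(a)]]);print((mod@R.T+c-C).round(1))
for x in X[4:]: print('bar in guard',((x[:2]-c)@R).round(1))
for u in T[4:]: print('bar in guard',((at_z(pt,u,90)[:2]-c)@R).round(1))
print(sensors.state()["clock"])
E
```

```text
[[ 619.7 -223.2  108.4]
 [ 778.3 -170.1  108.3]
 [ 715.7   25.4  109.1]
 [ 555.4  -27.   109.5]
 [ 535.9 -192.3   88.9]
 [ 511.1  -99.3   90.5]]
[ 619.5 -222.   112. ]
[ 776.8 -171.1  112. ]
[715.1  24.9 112. ]
[555.5 -26.6 112. ]
bar [ 535.9 -192.4   90. ]
bar [ 508.6 -105.8   90. ]
bar side [ 537.8 -192.5   90. ]
bar side [512.8 -94.2  90. ]
[666.72445582 -98.70028308] 0.31163312684472166 17.85526292466759
[[-1.5 -2.7]
 [ 3.  -1.5]
 [ 0.4  2.4]
 [-1.9  1.8]]
bar in guard [-153.2  -49. ]
bar in guard [-148.3   47.1]
bar in guard [-153.3  -49.1]
bar in guard [-152.7   41.7]
1.1
```

Call:
send_rows(targets="-0.9 -0.96 0 0;-0.9 -0.96 0 0;-0.9 -0.96 0 0;-0.9 -0.96 0 0;-0.9 -0.96 0 0;-0.9 -0.96 0 0", jaw=-0.25, newtons=40)

```text
clock: 1.85
tool_pos: [322.3, 340.8, 231.6]
orientation: [[-0.934, 0.356, 0.0], [0.356, 0.934, 0.001], [-0.0, 0.001, -1.0]]
wrist_force: [-0.5, 0.3, 0.6]
grip_width: 31.9
gripper_force: 0.0
```

Call:
send_rows(targets="-0.9 -0.96 0 0;-0.9 -0.96 0 0;-0.9 -0.96 0 0;-0.9 -0.96 0 0;-0.9 -0.96 0 0;-0.9 -0.96 0 0")

```text
clock: 2.6
tool_pos: [422.4, 98.5, 231.2]
orientation: [[-0.935, 0.355, -0.0], [0.355, 0.935, 0.0], [0.0, 0.0, -1.0]]
wrist_force: [0.7, 1.2, -0.1]
grip_width: 32.3
gripper_force: 0.0
```

Call:
send_rows(targets="-0.9 -0.96 0 1;-0.9 -0.96 0 1;-0.9 -0.96 0 1;-0.9 -0.96 0 1;-0.9 -0.96 0 1;-0.9 -0.96 0 1;-0.9 -0.96 0 1")

```text
clock: 3.48
tool_pos: [522.4, -143.3, 231.1]
orientation: [[-0.414, 0.91, -0.0], [0.91, 0.414, 0.001], [0.001, 0.0, -1.0]]
wrist_force: [0.7, -0.8, -0.3]
grip_width: 32.1
gripper_force: 0.0
```

Call:
send_rows(targets="-0.018 -0.012 0 0.147;-0.018 -0.012 0.2 0.147;-0.018 -0.012 0.4 0.147;-0.018 -0.012 0.55 0.147;-0.018 -0.012 0.55 0.147")

```text
clock: 4.1
tool_pos: [520.6, -148.3, 120.1]
orientation: [[-0.305, 0.952, -0.003], [0.952, 0.305, 0.001], [0.002, -0.003, -1.0]]
wrist_force: [0.4, 0.0, 0.3]
grip_width: 32.5
gripper_force: 0.0
```

```bash
python3 - <<'E'
from h import *
p=snapshot("side");q=snapshot("top")
f=lambda i:cv2.resize(i,None,fx=2,fy=2,interpolation=cv2.INTER_CUBIC)
cv2.imwrite("pics/m1.png",np.hstack([f(p["pixels"][100:300,90:280]),f(q["pixels"][100:300,200:390])]))
E
```

```text
(no output)
```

View pics/m1.png

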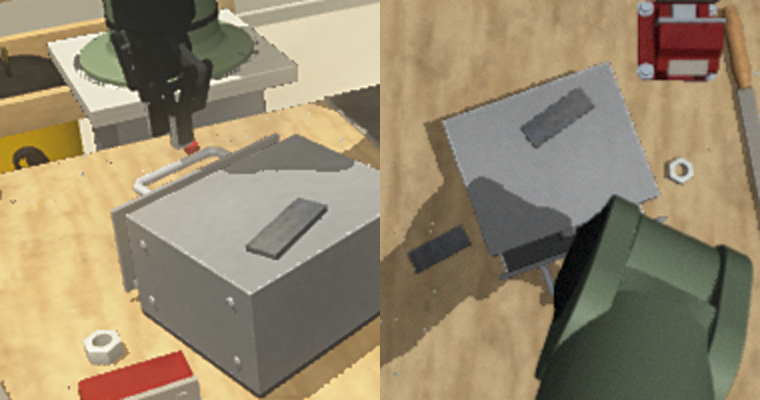

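The fingers (crop ~(175,145)) straddle the space just above the bar in the side view, as planned. Next is the descent and grip.

Call:
send_rows(targets="0 0 0.08 0;0 0 0.16 0;0 0 0.24 0;0 0 0.24 0")

```text
clock: 4.7
tool_pos: [520.7, -150.0, 71.9]
orientation: [[-0.302, 0.953, -0.002], [0.953, 0.302, 0.0], [0.001, -0.002, -1.0]]
wrist_force: [0.1, -0.9, 0.2]
grip_width: 32.1
gripper_force: 0.0
```

Call:
send_rows(targets="0 0 0 0;0 0 0 0;0 0 0 0;0 0 0 0", jaw=-1)

```text
clock: 5.2
tool_pos: [521.7, -150.3, 73.6]
orientation: [[-0.302, 0.953, 0.001], [0.953, 0.302, -0.0], [-0.0, 0.0, -1.0]]
wrist_force: [-0.7, -0.8, 3.2]
grip_width: 8.4
gripper_force: 39.3
```

Call:
send_rows(targets="0 -0.07 0 0;0 -0.14 0 0;0 -0.21 0 0;0 -0.28 0 0;0 -0.35 0 0;0 -0.4 0 0;0 -0.42 0 0;0 -0.42 0 0")

```text
clock: 6.2
tool_pos: [441.7, -177.1, 73.6]
orientation: [[-0.301, 0.954, 0.002], [0.954, 0.301, -0.002], [-0.002, 0.001, -1.0]]
wrist_force: [1.5, -10.9, -2.6]
grip_width: 8.5
gripper_force: 39.6
```

Call:
send_rows(targets="0 -0.01 0 0;0 -0.02 0 0;0 -0.025 0 0;0 -0.025 0 0")

```text
clock: 6.7
tool_pos: [439.5, -177.8, 73.7]
orientation: [[-0.303, 0.953, 0.005], [0.953, 0.303, -0.002], [-0.004, 0.004, -1.0]]
wrist_force: [16.9, -5.4, -15.6]
grip_width: 8.0
gripper_force: 38.8
```

Call:
send_rows(targets="0 0.012 0 0;0 0.012 0 0;0 0.012 0 0;0 0.012 0 0", jaw=-0.25)

```text
clock: 7.2
tool_pos: [438.8, -176.3, 73.3]
orientation: [[-0.302, 0.953, -0.0], [0.953, 0.302, 0.0], [0.0, -0.0, -1.0]]
wrist_force: [-0.2, -0.1, -0.8]
grip_width: 31.8
gripper_force: 0.0
```

Call:
send_rows(targets="0 0 -0.1 0;0 0 -0.3 0;0 0 -0.6 0;0 0 -0.8 0;0 0 -0.8 0")

```text
clock: 7.82
tool_pos: [440.1, -176.6, 235.8]
orientation: [[-0.302, 0.953, 0.005], [0.953, 0.302, -0.0], [-0.002, 0.004, -1.0]]
wrist_force: [0.3, 0.1, 0.1]
grip_width: 32.0
gripper_force: 0.0
```

Call:
send_rows(targets="0.8 0 0 0;0.8 0 0 0;0.8 0 0 0;0.8 0 0 0", jaw=0.3)

```text
clock: 8.32
tool_pos: [389.6, -21.8, 232.8]
orientation: [[-0.306, 0.952, -0.001], [0.952, 0.306, 0.001], [0.001, -0.001, -1.0]]
wrist_force: [1.5, -0.5, 1.2]
grip_width: 55.4
gripper_force: 0.0
```

```bash
python3 - <<'E'
from h import *
p=snapshot("side");q=snapshot("top")
for n,x in (("s",p),("t",q)):
    for th in ("plunger","knob","pipe","drawer","handle"):
        for d in look_for(x,th)[:1]: print(n,th,(np.array(d["box"])*[512,384,512,384]).round(1),d["conf"])
f=lambda i:cv2.resize(i,None,fx=3,fy=3,interpolation=cv2.INTER_CUBIC)
cv2.imwrite("pics/m2.png",np.hstack([f(p["pixels"][120:310,110:240]),f(q["pixels"][120:310,235:365])]))
np.savez("v.npz",ps=P(p),pt=P(q))
E
```

```text
s plunger [172.3 180.  183.3 192.4] 0.43
s knob [176.6 178.3 188.6 195.3] 0.66
s pipe [170.1 179.2 189.5 195.6] 0.37
s drawer [118.7 153.7 205.  246.1] 0.72
s handle [121.5 153.8 203.7 243.4] 0.78
t plunger [232.8 131.8 357.4 286. ] 0.6
t knob [299.4 232.  314.4 248. ] 0.65
t pipe [261.8 201.6 359.5 285.1] 0.89
t drawer [262.7 203.2 352.9 283.2] 0.8
t handle [261.4 201.4 355.4 283.8] 0.56
```

View pics/m2.png

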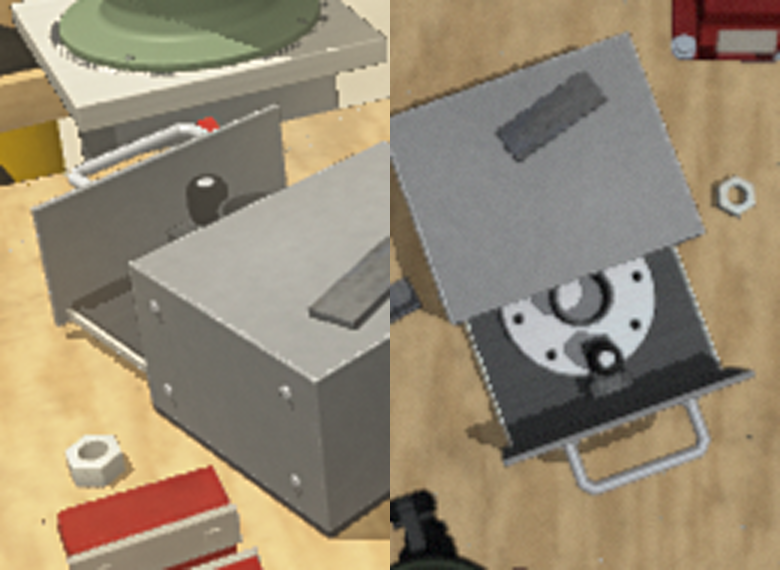

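The drawer is fully out. The black knob sits at side crop (207,198), and its top face at about (207,182). In the top view it is at crop (604,357), which is pixel (306,239). The steel pieces have not moved.

```bash
python3 - <<'E'
from h import *
v=np.load("v.npz")
S=np.array([[207,198],[207,182]])/3+[110,120]; T=np.array([[604,357.5],[605,355]])/3+[235-130,120]
X=cv2.triangulatePoints(v["ps"],v["pt"],S.T.copy(),T.T.copy());X=(X[:3]/X[3]).T
print(X.round(1))
a=.3116;R=np.array([[np.cos(a),-np.sin(a)],[np.sin(a),np.cos(a)]]);c=np.array([666.7,-98.7])
print("guard frame",((X[:,:2]-c)@R).round(1), "expected",(c+R@[-150,0]).round(1), "bar+91",(np.array([440,-176.8])+R@[91,0]).round(1))
p=snapshot("top")
for z in(84,98): print(at_z(p,[306.3,239],z).round(1))
E
```

```text
[[ 525.4 -146.6   84.7]
 [ 527.6 -145.9   98.1]]
guard frame [[-149.2   -2.3]
 [-146.8   -2.3]] expected [ 523.9 -144.7] bar+91 [ 526.6 -148.9]
[ 526.  -145.9   84. ]
[ 526.3 -144.5   98. ]
```

Call:
send_rows(targets="-0.8 0.457 0 1;-0.8 0.457 0 1;-0.8 0.457 0 1;-0.8 0.457 0 1;-0.8 0.457 0 1;-0.8 0.457 0 1")

```text
clock: 9.72
tool_pos: [525.9, -148.1, 233.3]
orientation: [[0.457, 0.89, -0.0], [0.89, -0.457, 0.0], [0.0, -0.0, -1.0]]
wrist_force: [-0.2, 0.4, -0.3]
grip_width: 55.5
gripper_force: 0.0
```

Call:
send_rows(targets="0 0 0 1;0 0 0 1;0 0 0 1;0 0 0 1;0 0 0.2 1;0 0 0.4 1;0 0 0.4 1")

```text
clock: 10.6
tool_pos: [524.8, -147.9, 152.0]
orientation: [[0.952, 0.305, -0.003], [0.305, -0.952, 0.001], [-0.003, -0.002, -1.0]]
wrist_force: [-0.9, 0.1, 1.3]
grip_width: 55.4
gripper_force: 0.0
```

Call:
send_rows(targets="0.006 -0.006 0.1 0;0.006 -0.006 0.2 0;0.006 -0.006 0.28 0;0.006 -0.006 0.36 0;0.006 -0.006 0.42 0;0.006 -0.006 0.42 0")

```text
clock: 11.35
tool_pos: [526.6, -147.2, 68.8]
orientation: [[0.953, 0.302, -0.001], [0.302, -0.953, 0.0], [-0.001, -0.0, -1.0]]
wrist_force: [0.6, -0.8, 0.2]
grip_width: 55.5
gripper_force: 0.0
```

Call:
send_rows(targets="0 0 0 0;0 0 0 0;0 0 0 0;0 0 0 0", jaw=-1, newtons=80)

```text
clock: 11.85
tool_pos: [527.1, -146.3, 70.1]
orientation: [[0.953, 0.303, 0.001], [0.303, -0.953, 0.002], [0.001, -0.001, -1.0]]
wrist_force: [-3.7, 7.3, 14.6]
grip_width: 24.2
gripper_force: 77.9
```

Call:
send_rows(targets="0 0 -0.02 0;0 0 -0.04 0;0 0 -0.06 0;0 0 -0.075 0;0 0 -0.085 0;0 0 -0.085 0")

```text
clock: 12.6
tool_pos: [526.8, -146.4, 86.1]
orientation: [[0.953, 0.303, -0.001], [0.303, -0.953, 0.001], [-0.0, -0.001, -1.0]]
wrist_force: [2.8, 5.2, -13.3]
grip_width: 24.2
gripper_force: 79.4
```

Call:
send_rows(targets="0 0 -0.01 0;0 0 -0.01 0;0 0 -0.01 0;0 0 -0.01 0")

```text
clock: 13.1
tool_pos: [526.6, -146.3, 86.6]
orientation: [[0.953, 0.303, -0.002], [0.303, -0.953, -0.0], [-0.002, -0.0, -1.0]]
wrist_force: [12.2, 0.2, -49.1]
grip_width: 23.5
gripper_force: 84.1
```

```bash
python3 - <<'E'
from h import *
p=snapshot("side");q=snapshot("top")
f=lambda i:cv2.resize(i,None,fx=3,fy=3,interpolation=cv2.INTER_CUBIC)
cv2.imwrite("pics/m3.png",np.hstack([f(p["pixels"][120:310,110:240]),f(q["pixels"][120:310,235:365])]))
s=sensors.state();print(s["tool_pos"],s["wrist_force"],s["gripper_force"],s["clock"])
E
```

```text
[ 526.61278639 -146.30918048   86.62323132] [ 12.35904396   0.08195689 -49.00105285] 84.12242889404297 13.2
```

View pics/m3.png

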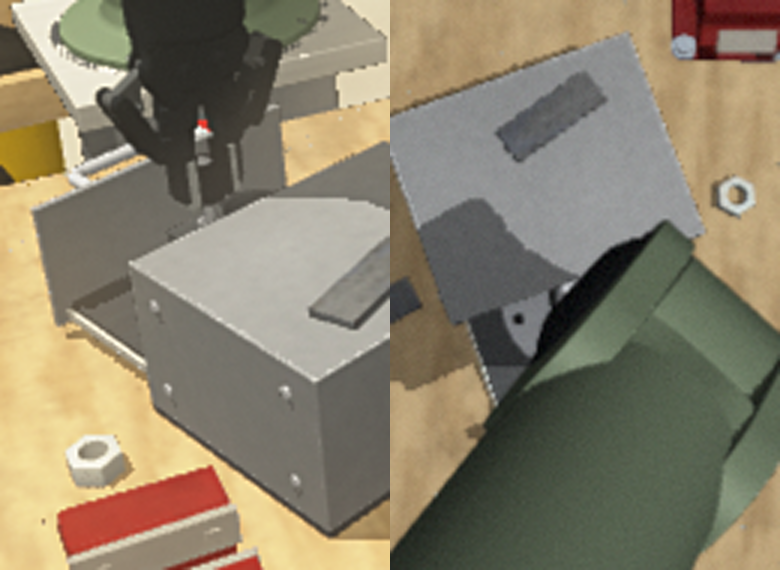

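The force rose to 49 N while the knob moved only 0.5 mm more, so it is at its stop. I see nothing disturbed: the panel, nut and bar are in the same places. I'll ease the load a little to avoid slipping.

Call:
send_rows(targets="0 0 0.007 0;0 0 0.007 0;0 0 0.007 0;0 0 0.007 0")

```text
clock: 13.7
tool_pos: [526.7, -146.3, 86.4]
orientation: [[0.953, 0.303, -0.001], [0.303, -0.953, 0.001], [-0.001, -0.001, -1.0]]
wrist_force: [4.5, 4.8, -19.3]
grip_width: 23.5
gripper_force: 87.8
```

```bash
python3 -c "
from rig import workorder; print(workorder.sign_off())"
```

```text
the job is handed in; nothing more can be done
None
```

I handed the job in at about 14 s on the clock, with the drawer out against its stop and the gripper holding the plunger knob up at its stop, about 16 mm above rest. The nut and flat bar looked unmoved in the last pictures; the angle was mostly out of view in them, but nothing went near it. The hand-in gave no verdict.

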